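Fish the dropped tube spanner out from under the drain rack and clip it back on its rail

ROBOT

A 6-joint arm with a two-finger parallel gripper is mounted at the origin on a cart in front of the work surface, level with it; the furniture and walls round the work are solid. World frame = base frame: x ahead of the robot, y to its left, z up, the work surface at z = 0. Lengths are in mm, angles in degrees, forces in N, time in s.
With the tool pointing down it reaches from about 300 to 950 mm from the base axis. Payload 3.1 kg.
Tool frame: the origin (TCP) lies midway between the tips of the shut fingers; the grasp point (between the pads) lies 19 mm behind it; z points along the fingers, y is the line along which they close (so a half turn about z gives the same grasp; the last joint's range is limited). The gripper opens to 85 mm and grips with 20 to 120 N. Pads are 22 mm wide; open, the fingers measure 114 mm over their backs; the gripper's body (76 mm by 85 mm) begins 54 mm behind the grasp point. The pads swing forward as they close: fully open they stand 13 mm farther back than shut.
Start: joints at [-78.134, 17.653, 93.61, -0, 68.738, -3.994], TCP at [170.772, -601.223, 231.272] pointing down, gripper open.
Joint ranges: [-175.34, 175.34], [-45.06, 112.39], [2.9, 150.54], [-68.45, 248.45], [3.09, 151.38], [-168.51, 168.51]. Speed limits (degrees/s): [159.86, 159.86, 180, 180, 180, 180].

INTERFACE

Orientations are given as [roll, pitch, yaw] about the fixed x, y, z axes, in that order (R = Rz(yaw) Ry(pitch) Rx(roll)).
In Python, from plant import r, snapshot, camera_params, job, regions_of gives the robot as it stands.
- The arm moves only by the tool step_arm, never from a script. Its argument "deltas" is a list that holds one entry, the list of rows, each a list of 7 numbers: the turn, a rotation vector about the tool's x, y, z in degrees, then the shift along the tool's x, y, z in mm, then the opening in per cent of the stroke, from 0 (shut) to 100 (fully open). In form: [[[ax, ay, az, dx, dy, dz, fingers], ...]]. A call has exactly 5 rows; each row shifts and turns the commanded pose from where the row before left it, along the tool's axes as they then stand; what a row does not reach is not made up. A row lasts 1/12 s, in which the tool goes at most 41.7 mm and 7.16 degrees, less where a joint would pass 70% of its speed; a pose out of reach is approached as far as the arm can. A call with a gripper value outside its range is refused whole. The fingers move at their own pace and stop on an object; "squeeze" is the grip in N (left out, the last holds). Time passes only in rows, so rows that do not move let the fingers close, or fill a call up. It gives the time, the measured TCP pose, the force, the opening and the grip force at its end, in the units of the state.
- r.state(): the state, without advancing time (a new reading comes with each control period).
- snapshot(name): name is "scene" or "top" or "wrist"; returns the picture (400x640x3 uint8, blue, green, red); there is no depth.
- camera_params(name): a dict with "vfov" (degrees; the focal length in pixels is half the picture's height over the tangent of half this angle, whatever the lens; pixels are square), "cx", "cy" (the principal point, pixels), "rvec" (rotation vector, rad) and "tvec" (3), from world to camera coordinates, as OpenCV has them. Camera axes: x right, y down, z forward; pixel columns grow to the right and rows downward; lengths in mm; the calibration is good to about 2 mm. A picture is of the moment at which its call begins: read the wrist's pose just before it. camera_params takes no time and is no camera call; for the wrist camera it gives the pose at the moment of the call.
- job.hand_in(): hands the job in; it is judged then, once.
Trained networks look in the newest picture that a camera, given by its name, has taken for a name from the list of things; names that differ only in an ending like _2 or _b are one class to them, and where a whole thing is asked for, a point or a joint stands for the part that bears it (a point fixed in the world has none). Each returns a list of dicts, best first, with "confidence" (0 to 1); they miss things now and then, are a little off and sometimes report something else, mostly with a low value. They report only what shows in the picture. A call takes as long as a camera call.
- regions_of(camera, query): "pixels" (400x640 bool, what is visible of it) and "extent" ([centre column, centre row, width, height] in pixels, round what is visible of it).
The state is a dict: "time": time; "qpos": joint angles; "joint_vel": joint speeds; "effort": joint torques, N m; "tool_pos": TCP position; "orientation": TCP orientation; "ft_force": force on the tool from outside, world axes, zero at the start; "wrist_torque": the same for the moment, N m; "gripper_width": opening from 0.0 (shut) to 1.0 (fully open); "gripper_force": force on a finger pad.
Only numpy, scipy, OpenCV 4.12 (cv2) and the standard library are available. Lean on these libraries where they do the work, as an engineer would, in place of code of your own. Each camera call takes 0.05 s, during which the arm holds its last target. There are 200 camera calls.

TASK

A short hexagonal tube spanner has rolled under the low drain rack. Take the reach-under probe by its handle, hook the spanner out through the rack's open end (not with the fingers) until it lies well clear, and lay the probe flat on the counter, not under the rack. Then click the spanner fully down, centred, into the empty spring clip between the shorter and the longer spanner on the rail, so that the three stand in size order, and leave the pot, the oil can and the spool where they stand.

Things in the scene. Friction and masses are not known exactly. Their poses are not given: they have to be found in the camera images.
- tube: dropped spanner: plain steel hexagonal tube (no way through) 42 mm long, 16 mm across flats, 18.5 across corners, 45 g. Origin at its middle on its axis, 8 mm above the surface when lying on a flat; x along its length. Starts lying under the rack at any yaw. Hold it by its two flat ends, 42 mm apart, to enter a clip, whose leaves grip its sides.
- probe: reach-under probe, 120 g: flat steel strip 10 mm wide, 4 thick, with an upright dark wooden handle at one end and a foot like an L at the other. Origin on the strip's underside below the handle; z up, y along the strip to the foot. Strip y = -18 to 180 mm; handle 14 mm in x, 36 in y, z = 4 to 46 mm. Starts flat on the counter, foot to the robot's left.
- probe_foot (a point): middle of the probe's foot, at x = 18, y = 180, z = 6 mm in the probe's frame. The foot is a straight bar 4 mm thick (y = 178 to 182), 12 mm high (z = 0 to 12), from x = -5 to +41 mm: it points to +x only. Axes as the probe's.
- rack: low drain rack, fixed, 181 mm in x, 160 in y, 40 high; origin on the counter under its middle, z up. Side cheeks 8 mm thick, inner faces at x = -82.5 and +82.5 mm; far end (+y) closed, inner face y = +74 mm; end at y = -80 mm (to the robot's right) fully open. Deck of eight 7 mm steel rods along x, 20.7 mm apart: 31 mm free beneath, tops at 38 mm.
- rail: clip rail, fixed, 172 mm long in y, 22 wide in x, 9 thick, with four equal spring clips at y = -63, -21, +21, +63 mm that hold spanners lying along the rail's x. A spanner 30 mm long sits fixed in the first, one 54 mm long in the third; the second and fourth are empty. Origin on the counter under its middle; z up.
- gap_clip (a point): empty clip between the shorter and longer spanner: the middle of a seated spanner's axis, 23 mm over the counter; axes as the rail's. Two leaves 16 mm wide (x) at its sides, flared tips 28 mm apart, 36 mm up, narrowing to 14 mm at 28 mm up. A spanner lying on a flat, pressed straight down with 5 to 10 N, clicks under them onto the seat 15 mm up.
- end_clip (a point): the other empty clip, at the end of the rail beyond the longer spanner (rail y = +63 mm), alike; not wanted.
- pot: small paste pot with screw cap, 55 mm wide, 41 mm high, standing at the back of the counter; origin under its middle. Leave alone.
- can: oil can bottle, 46 mm wide, 72 mm high, standing at the front of the counter; origin under its middle. Leave alone.
- spool: small wire spool lying flat on the rack's rods, 48 mm wide, 20 mm high; origin under its middle. Leave alone.
- ultrasonic: grey benchtop ultrasonic cleaner, fixed, to the right of the work: 200 mm deep in x, 260 mm wide in y, 182 mm high with the handle of its lid; origin on the counter within 8 mm of its middle, z up. An obstacle only; not part of the job.

How it is judged (in metres and radians):
On the way, in this order (a step that is already met when the one before it is completed fails the run):
1. with the probe the spanner is dragged out of the rack's open end, its middle at least 25 mm clear, still lying on the counter (y of tube in the frame of rack below -0.105 m and height (world z) of tube below 0.016 m), for 0.1 s.
2. the spanner is fully down in the clip between the shorter and the longer one (horizontal distance between tube and gap_clip below 0.008 m and height (world z) of tube between 0.02 and 0.0255 m and angle between the x axis of tube and the x axis of gap_clip, either way round below 0.12 rad), for 0.2 s.
At the end, for the whole second after the job is handed in: the spanner sits in the clip between the shorter and the longer one: middle within 8 mm in plan, axis 20 to 25.5 mm over the counter and within 0.12 rad of the clip's direction, at rest; the probe lies flat (0.08 rad, 6 mm) on the counter, at rest, its foot not under the rack (all of step 2 and linear speed of each of tube, probe below 0.02 m/s and angle between probe's own z axis and vertical below 0.08 rad and height (world z) of probe between -0.006 and 0.006 m and (y of probe_foot in the frame of rack below -0.08 m or y of probe_foot in the frame of rack above 0.08 m or x of probe_foot in the frame of rack below -0.09 m or x of probe_foot in the frame of rack above 0.09 m)); the robot touches nothing.
It fails at once if the pot, the oil can or the spool is moved more than 30 mm (distance of any of pot, can, spool from where it was at the start of the episode above 0.03 m).
It fails at once if the fingers touch the spanner while it is still under the rack (contact force between the fingers and tube above 0.3 N and y of tube in the frame of rack between -0.08 and 0.08 m and x of tube in the frame of rack between -0.09 and 0.09 m and height (world z) of tube below 0.03 m).
It also fails if it takes over 58 s, if anything falls off the work surface, if the arm or the gripper's body presses on something with over 40 N, if the wrist force passes 120 N, or if a joint passes its speed limit or range.

## Working session

There is one attempt and no reset: what is moved stays moved. The work goes in short steps, Python scripts to look and compute and a tool call to move; the robot and the scene stay as the last step left them, time stands still between calls to the robot, and variables do not carry over. Pictures are saved under pics/ and viewed, at most 10 in all, crops included, and the job is handed in when it is done.

Besides the shell and the picture viewer there is one more tool, called after "Call:" as name(argument=value, ...), one argument or row to a line, values as JSON. step_arm: Moves the arm, as the interface text tells. Its arguments: {"type":"object","properties":{"deltas":{"type":"array"},"squeeze":{"type":"number"}},"required":["deltas"]}

```bash
ls; mkdir -p pics
cat > h.py <<'E'
import numpy as np, cv2
from plant import r, snapshot, camera_params, job, regions_of
def cam(n):
    p=camera_params(n); f=200/np.tan(np.radians(p['vfov']/2))
    K=np.array([[f,0,p['cx']],[0,f,p['cy']],[0,0,1.]]); R=cv2.Rodrigues(np.array(p['rvec'],float))[0]
    return K,R,np.array(p['tvec'],float).reshape(3)
def back(n,uv,z,c=None):
    K,R,t=c or cam(n); uv=np.atleast_2d(uv).astype(float)
    d=np.c_[uv,np.ones(len(uv))]@np.linalg.inv(K).T@R; o=-R.T@t
    return o+d*((z-o[2])/d[:,2])[:,None]
def proj(n,X,c=None):
    K,R,t=c or cam(n); x=(np.atleast_2d(X)@R.T+t)@K.T; return x[:,:2]/x[:,2:]
E
python3 - <<'E'
from h import *
np.set_printoptions(precision=1,suppress=True)
for n in ['scene','top']:
    im=snapshot(n); cv2.imwrite(f'pics/{n}0.png',im); c=cam(n); print(n,'cam at',-c[1].T@c[2],'f',c[0][0,0])
    for q in ['tube','probe','rack','rail','pot','can','spool']:
        for d in regions_of(n,q)[:2]:
            m=d['pixels'].astype(np.uint8); 
            if m.sum()==0: continue
            rc=cv2.minAreaRect(cv2.findNonZero(m)); 
            print(q,round(d['confidence'],2),np.array(d['extent']),m.sum(),'rect',np.array(rc[0]),np.array(rc[1]),round(rc[2],1), 'w',back(n,rc[0],8,c)[0])
print(camera_params('top'));print(r.state())
E
```

```text
pics
scene cam at [ -67.   374.4 1199.3] f 461.82668272200476
probe 0.85 [311.5 213.6  69.3  29.5] 333 rect [312.4 211.7] [13.7 70.1] 75.1 w [528.3  76.7   8. ]
rack 0.68 [227.5 226.1  76.4  74. ] 1854 rect [226.  224.3] [63.2 58. ] 68.4 w [600.1 320.9   8. ]
rail 0.82 [272.1 276.4  65.5  25.6] 692 rect [270.9 276.3] [20.4 62.9] 84.1 w [395.9 267.4   8. ]
pot 0.6 [311.3 161.2  21.6  19.5] 291 rect [310.  161.5] [19. 18.] 90.0 w [694.2   3.9   8. ]
can 0.87 [389.8 225.5  18.6  24.6] 360 rect [391.  226.5] [23. 18.] 90.0 w [ 384.3 -107.2    8. ]
spool 0.78 [210.6 212.1  19.   13.9] 255 rect [209.5 211.5] [17. 17.] 0.0 w [661.3 349.4   8. ]
top cam at [ 346.2   72.8 1076.4] f 401.2303488508424
probe 0.86 [324.1 201.   70.   13. ] 214 rect [321.  200.6] [72.2  7.1] 1.7 w [520.8  76.6   8. ]
rack 0.9 [229.6 173.5  67.6  66.2] 2051 rect [229.4 172.7] [62.4 68.9] 2.8 w [600.9 326.3   8. ]
rail 0.82 [248.9 246.7  65.1  21.2] 654 rect [249.5 247. ] [20. 63.] 90.0 w [398.5 267.1   8. ]
pot 0.56 [347.8 140.9  22.2  25.3] 359 rect [345.5 138.5] [21. 19.] 90.0 w [694.4   6.7   8. ]
can 0.63 [388.5 254.6  22.3  14.4] 284 rect [389.5 253.5] [17. 19.] 90.0 w [ 377.6 -102.3    8. ]
can 0.57 [323.5 200.2  73.6  16.7] 413 rect [320.9 199. ] [74.4  7.8] 4.0 w [525.   76.9   8. ]
spool 0.86 [216.9 155.5  17.   20.4] 308 rect [217.3 154.8] [19.8 17.7] 45.0 w [652.2 361.4   8. ]
{'vfov': 52.98946090806655, 'cx': 320.2777320683674, 'cy': 194.21374270075773, 'rvec': array([ 2.1, -2.1,  0.2]), 'tvec': array([ 84. , 530.2, 997.8])}
{'time': 0.8, 'qpos': array([-78.1,  17.7,  93.6,   0. ,  68.7,  -4. ]), 'joint_vel': array([-0.1,  0. , -0.1,  0. ,  0. ,  0. ]), 'effort': array([ -0. , -41.5, -27.7,  -0. ,   0. ,   0. ]), 'tool_pos': array([ 170.8, -601.2,  231.3]), 'orientation': array([180. ,  -0. ,  15.9]), 'ft_force': array([0.3, 0.8, 0.1]), 'wrist_torque': array([-0.,  0., -0.]), 'gripper_force': 0.0, 'gripper_width': 0.9975239542294133}
```

Run:
```python
from h import *
a=cv2.imread('pics/top0.png')[125:275,180:420]; cv2.imwrite('pics/a1.png',cv2.resize(a,(800,500),interpolation=cv2.INTER_CUBIC))
```

```text
(no output)
```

View pics/a1.png

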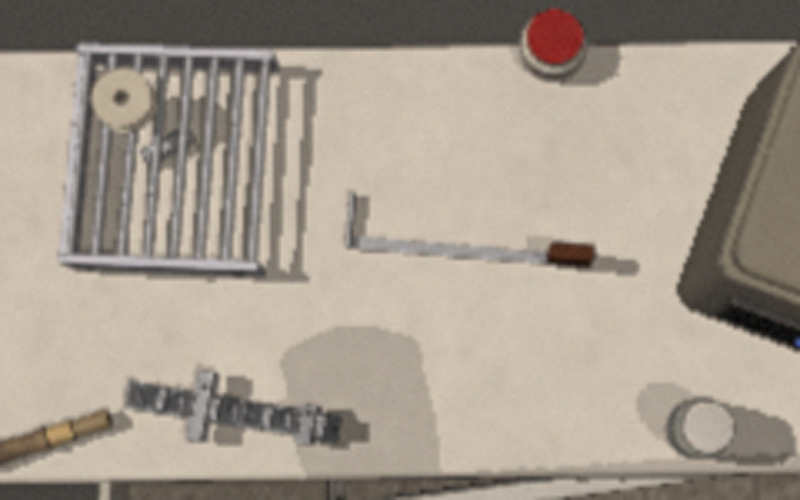

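View pics/top0.png

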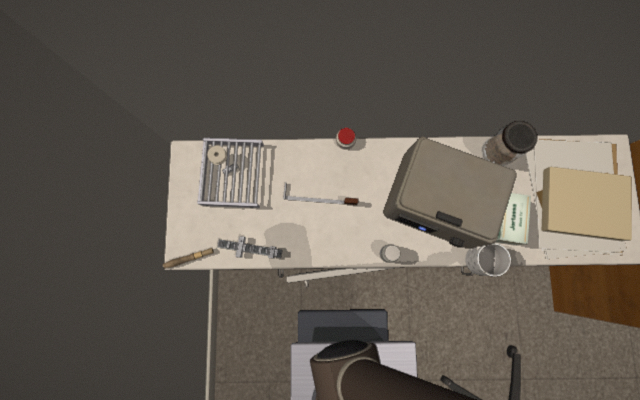

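```bash
cat >> h.py <<'E'
def plan(*wps,start=None,fing=None):
    """wps: (x,y,z,yaw,rows[,fing]); prints rows (turn about tool z, shift in axes before the turn)"""
    s=r.state(); p=np.array(s['tool_pos'],float); yaw=s['orientation'][2]
    if start: p=np.array(start[:3],float); yaw=start[3]
    out=[]
    for w in wps:
        n=w[4]; p0=p.copy(); y0=yaw
        for k in range(1,n+1):
            tgt=p0+(np.array(w[:3])-p0)*k/n; ty=y0+((w[3]-y0+180)%360-180)*k/n
            c,sn=np.cos(np.radians(yaw)),np.sin(np.radians(yaw)); d=tgt-p
            a=-((ty-yaw+180)%360-180); row=[0,0,round(a,1),round(d[0]*c+d[1]*sn,1),round(d[0]*sn-d[1]*c,1),round(-d[2],1),w[5] if len(w)>5 else fing]
            out.append(row)
            p=p+np.array([row[3]*c+row[4]*sn,row[3]*sn-row[4]*c,-row[5]]); yaw-=row[2]
    while len(out)%5: out.append([0,0,0,0,0,0,out[-1][6]])
    for i in range(0,len(out),5): print('[['+','.join('['+','.join(f'{v:g}' for v in q)+']' for q in out[i:i+5])+']]')
    print('max step',max(np.linalg.norm(q[3:6]) for q in out),max(abs(q[2]) for q in out))
E
python3 - <<'E'
from h import *
plan((171,-601,330,16,3),(470,120,380,90,22),fing=100)
c=cam('top')
np.set_printoptions(precision=1,suppress=True)
print('tube',back('top',[229.5,169.4],12,c))
q=lambda u,v:(180+u*.3,125+v*.3)
print('rack corners',back('top',[q(78,47),q(274,56),q(262,268),q(60,262)],38,c))
print('probe',back('top',[q(350,195),q(350,243),q(572,254)],4,c))
E
```

```text
[[[0,0,-0,0.1,-0.1,-32.9,100],[0,0,-0.1,0.1,-0,-32.9,100],[0,0,-0,0.1,-0.1,-32.9,100],[0,0,-3.4,22.1,-27.8,-2.3,100],[0,0,-3.3,23.7,-26.4,-2.2,100]]]
[[[0,0,-3.4,25.1,-25,-2.3,100],[0,0,-3.4,26.6,-23.5,-2.3,100],[0,0,-3.3,28,-21.8,-2.3,100],[0,0,-3.4,29.1,-20.2,-2.2,100],[0,0,-3.4,30.3,-18.4,-2.3,100]]]
[[[0,0,-3.3,31.4,-16.7,-2.3,100],[0,0,-3.4,32.2,-14.7,-2.3,100],[0,0,-3.4,33.1,-12.9,-2.2,100],[0,0,-3.3,33.8,-10.8,-2.3,100],[0,0,-3.4,34.3,-8.9,-2.3,100]]]
[[[0,0,-3.4,34.9,-6.8,-2.3,100],[0,0,-3.3,35.1,-4.8,-2.2,100],[0,0,-3.4,35.4,-2.7,-2.3,100],[0,0,-3.3,35.5,-0.7,-2.3,100],[0,0,-3.4,35.4,1.4,-2.2,100]]]
[[[0,0,-3.4,35.3,3.6,-2.3,100],[0,0,-3.3,35,5.6,-2.3,100],[0,0,-3.4,34.7,7.6,-2.3,100],[0,0,-3.4,34.1,9.6,-2.2,100],[0,0,-3.3,33.5,11.7,-2.3,100]]]
max step 35.63902355564753 3.4
tube [[609.3 325.4  12. ]]
rack corners [[687.8 392.4  38. ]
 [678.2 233.2  38. ]
 [505.  240.   38. ]
 [511.6 399.3  38. ]]
probe [[569.8 174.3   4. ]
 [529.9 174.1   4. ]
 [518.8  -6.2   4. ]]
```

Call:
step_arm(
  deltas=[
    [[0, 0, 0, 0, 0, -33, 100], [0, 0, 0, 0, 0, -33, 100], [0, 0, 0, 0, 0, -33, 100], [0, 0, -3.4, 22, -28, -2.3, 100], [0, 0, -3.4, 24, -26, -2.3, 100]],
  ],
)

```text
time: 1.22
tool_pos: [198.4, -537.8, 338.3]
orientation: [179.6, 0.0, 22.7]
ft_force: [0.4, 0.6, -0.6]
gripper_width: 1.002
gripper_force: 0.0
```

Call:
step_arm(
  deltas=[
    [[0, 0, -3.4, 25, -25, -2.3, 100], [0, 0, -3.4, 27, -23, -2.3, 100], [0, 0, -3.4, 28, -22, -2.3, 100], [0, 0, -3.4, 29, -20, -2.3, 100], [0, 0, -3.4, 30, -18, -2.3, 100]],
  ],
)

```text
time: 1.63
tool_pos: [266.9, -371.2, 346.6]
orientation: [180.0, -0.0, 39.8]
ft_force: [0.6, 0.6, 0.4]
gripper_width: 0.999
gripper_force: 0.0
```

Call:
step_arm(
  deltas=[
    [[0, 0, -3.4, 31, -17, -2.3, 100], [0, 0, -3.4, 32, -15, -2.3, 100], [0, 0, -3.4, 33, -13, -2.3, 100], [0, 0, -3.4, 34, -11, -2.3, 100], [0, 0, -3.4, 34, -9, -2.3, 100]],
  ],
)

```text
time: 2.05
tool_pos: [332.9, -206.9, 358.3]
orientation: [179.9, -0.0, 56.8]
ft_force: [0.1, -1.1, -0.3]
gripper_width: 1.0
gripper_force: 0.0
```

Call:
step_arm(
  deltas=[
    [[0, 0, -3.4, 35, -7, -2.3, 100], [0, 0, -3.4, 35, -5, -2.3, 100], [0, 0, -3.4, 35, -3, -2.3, 100], [0, 0, -3.4, 35, -1, -2.3, 100], [0, 0, -3.4, 35, 1, -2.3, 100]],
  ],
)

```text
time: 2.47
tool_pos: [398.0, -43.1, 369.9]
orientation: [179.9, 0.0, 73.8]
ft_force: [0.8, -0.8, -0.1]
gripper_width: 1.005
gripper_force: 0.0
```

Call:
step_arm(
  deltas=[
    [[0, 0, -3.4, 35, 4, -2.3, 100], [0, 0, -3.4, 35, 6, -2.3, 100], [0, 0, -3.4, 35, 8, -2.3, 100], [0, 0, -3.4, 34, 10, -2.3, 100], [0, 0, -3.4, 34, 12, -2.3, 100]],
  ],
)

```text
time: 2.88
tool_pos: [466.3, 121.5, 381.3]
orientation: [180.0, 0.0, 90.9]
ft_force: [0.4, 0.0, 1.0]
gripper_width: 0.997
gripper_force: 0.0
```

Run:
```python
from h import *
np.set_printoptions(precision=1,suppress=True)
s=r.state(); print(s['tool_pos'],s['orientation'],s['time'],s['qpos'],s['joint_vel'])
c=cam('wrist'); print('cam',-c[1].T@c[2],c[1],c[0][0,0])
im=snapshot('wrist'); cv2.imwrite('pics/w0.png',im)
```

```text
[466.3 121.5 381.3] [180.    0.   90.9] 2.8833 [  9.4  -4.7 101.2  -0.   83.4   8.6] [ 45.4  30.2 -30.6  -0.4  -0.1   4.8]
cam [465.1 199.1 523. ] [[ 1.   0.   0. ]
 [ 0.  -1.   0.3]
 [ 0.  -0.3 -1. ]] 283.4393058662945
```

View pics/w0.png

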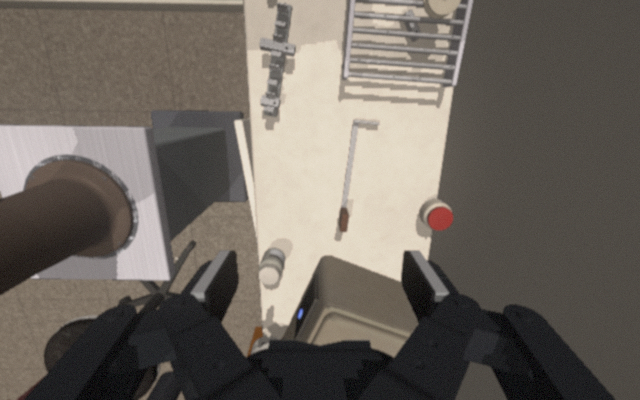

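Call:
step_arm(
  deltas=[
    [[0, 0, 0, 34, 24, 20, 100], [0, 0, 0, 34, 24, 20, 100], [0, 0, 0, 34, 24, 20, 100], [0, 0, 0, 34, 22, 20, 100], [0, 0, 0, 0, 0, 0, 100]],
  ],
)

```text
time: 3.35
tool_pos: [549.9, 248.0, 300.9]
orientation: [-179.5, 0.0, 90.8]
ft_force: [-0.7, -1.3, -1.5]
gripper_width: 0.999
gripper_force: 0.0
```

Call:
step_arm(
  deltas=[
    [[0, 0, 0, 0, 0, 0, 100], [0, 0, 0, 0, 0, 0, 100], [0, 0, 0, 0, 0, 0, 100], [0, 0, 0, 0, 0, 0, 100], [0, 0, 0, 0, 0, 0, 100]],
  ],
)

```text
time: 3.77
tool_pos: [550.1, 243.2, 310.3]
orientation: [179.8, -0.1, 90.6]
ft_force: [0.3, -0.3, 0.7]
gripper_width: 0.999
gripper_force: 0.0
```

Run:
```python
from h import *
np.set_printoptions(precision=1,suppress=True)
s=r.state(); print(s['tool_pos'],s['orientation'],s['time'],s['qpos'],s['joint_vel'])
c=cam('wrist'); im=snapshot('wrist'); cv2.imwrite('pics/w1.png',im); import pickle; pickle.dump(c,open('c1.pkl','wb'))
for q,z in [('tube',12),('probe',4),('probe_foot',6),('rack',38),('rail',9),('gap_clip',20)]:
    for d in regions_of('wrist',q)[:2]:
        m=d['pixels'].astype(np.uint8)
        if m.sum()==0: continue
        rc=cv2.minAreaRect(cv2.findNonZero(m)); b=cv2.boxPoints(rc)
        print(q,round(d['confidence'],2),np.array(d['extent']),m.sum(),'w',back('wrist',[rc[0]],z,c),'\n',back('wrist',b,z,c))
cv2.imwrite('pics/w1c.png',cv2.resize(im[0:240,160:480],(800,600),interpolation=cv2.INTER_CUBIC))
```

```text
[550.1 243.2 310.3] [179.8  -0.1  90.6] 3.7667 [19.7 11.5 92.1 -0.  76.3 19.1] [ 0.2  0.3  0.2 -0.  -0.1 -0. ]
probe 0.86 [311.7 256.4  42.4 116.7] 792 w [[536.4  70.    4. ]] 
 [[497.8 -51.1   4. ]
 [526.7 181.    4. ]
 [570.  175.8   4. ]
 [547.6 -58.2   4. ]]
probe_foot 0.62 [311.9 256.   40.8 116.7] 839 w [[538.7  71.3   6. ]] 
 [[500.8 -49.9   6. ]
 [526.6 181.9   6. ]
 [571.7 177.1   6. ]
 [552.7 -56.5   6. ]]
rack 0.58 [355.4 105.6 140.6 127. ] 7206 w [[598.3 323.2  38. ]] 
 [[495.6 244.9  38. ]
 [511.  402.3  38. ]
 [690.1 393.3  38. ]
 [698.  232.8  38. ]]
rail 0.65 [217.9 138.7  39.1 112.9] 2248 w [[392.5 272.4   9. ]] 
 [[364.7 348.6   9. ]
 [421.6 354.    9. ]
 [423.6 187.    9. ]
 [359.7 180.4   9. ]]
gap_clip 0.73 [216.7 142.5  41.8 116. ] 2343 w [[395.  274.5  20. ]] 
 [[375.3 352.1  20. ]
 [430.4 352.8  20. ]
 [417.2 187.   20. ]
 [355.2 186.3  20. ]]
```

View pics/w1c.png

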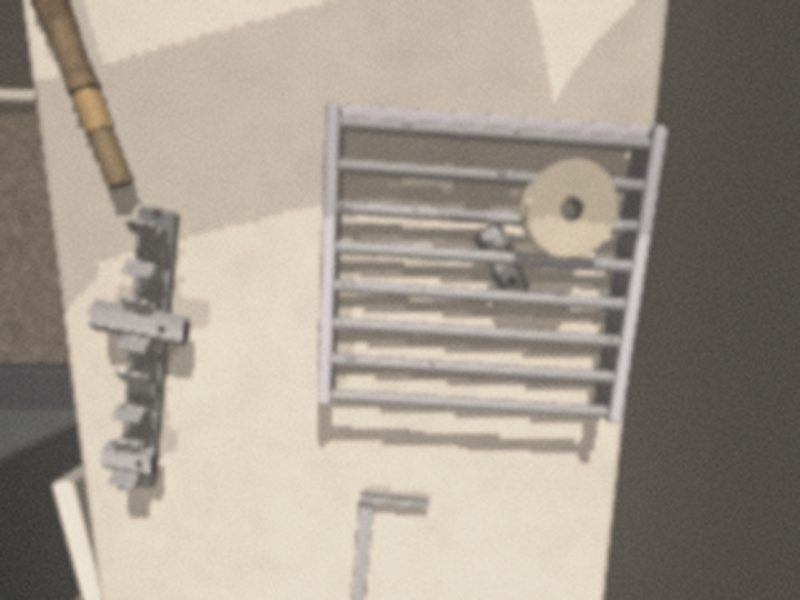

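Run:
```python
from h import *
import pickle
np.set_printoptions(precision=1,suppress=True)
c=pickle.load(open('c1.pkl','rb'))
P=lambda *l:[(160+u/2.5,v/2.5) for u,v in l]
rc=back('wrist',P((328,105),(665,128),(615,418),(325,402)),40,c)
print('rack',rc,rc.mean(0)[:2],[np.linalg.norm(rc[i]-rc[(i+1)%4]) for i in range(4)])
t=back('wrist',P((490,232),(513,285)),11,c);print('tube',t,t.mean(0),np.linalg.norm(t[0]-t[1]))
print('long ends', back('wrist',P((92,313),(188,330)),25,c),'short',back('wrist',P((104,460),(152,465)),25,c))
print('rail right edge',back('wrist',P((178,213),(154,488)),9,c), 'left edge',back('wrist',P((142,213),),9,c))
print('foot',back('wrist',P((362,494),(428,500)),12,c),back('wrist',P((365,508),(358,598)),4,c))
cv2.imwrite('pics/w1p.png',cv2.resize(cv2.imread('pics/w1.png')[180:330,240:400],(640,600),interpolation=cv2.INTER_CUBIC))
```

```text
rack [[512.6 400.4  40. ]
 [689.1 391.7  40. ]
 [679.  237.2  40. ]
 [507.9 244.9  40. ]] [597.2 318.5] [np.float64(176.67519936257048), np.float64(154.808842091051), np.float64(171.28554973613535), np.float64(155.54578575762557)]
tube [[603.5 340.8  11. ]
 [618.7 311.3  11. ]] [611.1 326.   11. ] 33.25368911081007
long ends [[371.4 293.1  25. ]
 [426.7 284.   25. ]] short [[368.1 204.2  25. ]
 [397.7 201.3  25. ]]
rail right edge [[421.5 349.2   9. ]
 [391.8 181.3   9. ]] left edge [[400.6 349.    9. ]]
foot [[528.  179.5  12. ]
 [571.1 175.9  12. ]] [[529.6 167.2   4. ]
 [524.5 100.8   4. ]]
```

View pics/w1p.png

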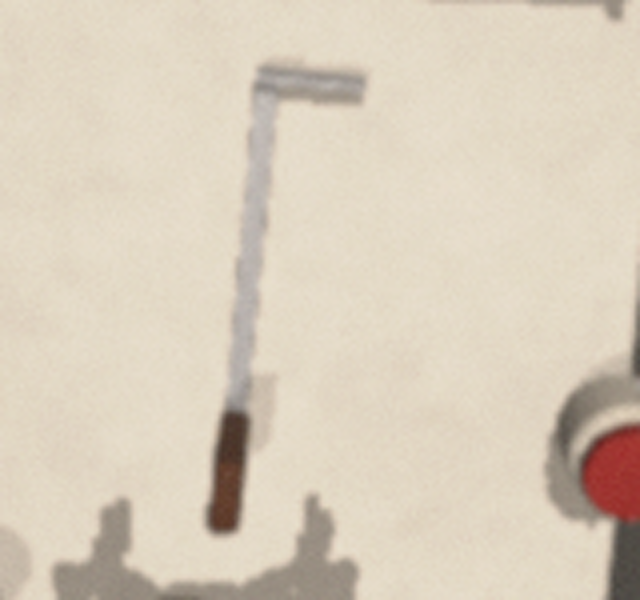

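Run:
```python
from h import *
import pickle
np.set_printoptions(precision=1,suppress=True)
c=pickle.load(open('c1.pkl','rb'))
P=lambda *l:[(240+u/4,180+v/4) for u,v in l]
print('handle top ctr',back('wrist',P((226,496)),46,c),'top far/near mid',back('wrist',P((231,462),(223,530)),46,c),'base far',back('wrist',P((235,412)),4,c))
print('strip',back('wrist',P((263,100),(238,405)),4,c),'foot',back('wrist',P((265,75),(365,85)),12,c))
a=cv2.imread('pics/top0.png');c=cam('top')
m=cv2.inRange(a,(0,0,40),(45,60,130)); m[:190]=0;m[212:]=0;m[:,:335]=0;m[:,370:]=0
q=cv2.findNonZero(m).reshape(-1,2).astype(float); print('top: handle px',len(q),q.mean(0),back('top',q.mean(0),30,c), back('top',[q.min(0),q.max(0)],40,c))
```

```text
handle top ctr [[514.6  -0.8  46. ]] top far/near mid [[516.9  16.4  46. ]
 [513.1 -18.4  46. ]] base far [[515.8  12.1   4. ]]
strip [[529.2 164.    4. ]
 [517.2  15.8   4. ]] foot [[530.4 177.6  12. ]
 [571.3 173.7  12. ]]
top: handle px 65 [350.9 200.8] [[515.6  -2.5  30. ]] [[521.7  13.5  40. ]
 [505.4 -17.5  40. ]]
```

Run:
```python
from h import *
plan((515,-1.5,75,85.4,10,60),(515,-1.5,10,85.4,5,60))
```

```text
[[[0,0,0.5,-24.5,-3.8,23.4,60],[0,0,0.5,-24.5,-3.5,23.3,60],[0,0,0.6,-24.6,-3.3,23.4,60],[0,0,0.5,-24.6,-3.1,23.3,60],[0,0,0.5,-24.6,-2.9,23.4,60]]]
[[[0,0,0.5,-24.7,-2.6,23.3,60],[0,0,0.6,-24.6,-2.4,23.4,60],[0,0,0.5,-24.7,-2.2,23.3,60],[0,0,0.5,-24.7,-2,23.4,60],[0,0,0.5,-24.8,-1.7,23.3,60]]]
[[[0,0,0,0,-0,13,60],[0,0,0,0,-0,13,60],[0,0,0,0,-0,13,60],[0,0,0,0,-0,13,60],[0,0,0,0,-0,13,60]]]
max step 34.1117281884105 0.6
```

Call:
step_arm(
  deltas=[
    [[0, 0, 0.5, -24.5, -3.8, 23.4, 60], [0, 0, 0.5, -24.5, -3.5, 23.4, 60], [0, 0, 0.5, -24.6, -3.3, 23.4, 60], [0, 0, 0.5, -24.6, -3.1, 23.4, 60], [0, 0, 0.5, -24.6, -2.9, 23.4, 60]],
  ],
)

```text
time: 4.53
tool_pos: [532.2, 120.4, 190.4]
orientation: [180.0, -0.0, 88.2]
ft_force: [0.1, -0.5, 0.3]
gripper_width: 0.597
gripper_force: 0.0
```

Call:
step_arm(
  deltas=[
    [[0, 0, 0.5, -24.7, -2.6, 23.4, 60], [0, 0, 0.5, -24.7, -2.4, 23.4, 60], [0, 0, 0.5, -24.7, -2.2, 23.4, 60], [0, 0, 0.6, -24.7, -2, 23.4, 60], [0, 0, 0.6, -24.7, -1.8, 23.4, 60]],
  ],
)

```text
time: 4.95
tool_pos: [515.3, -2.5, 73.5]
orientation: [180.0, -0.0, 85.4]
ft_force: [-0.2, 0.5, -0.1]
gripper_width: 0.602
gripper_force: 0.0
```

Call:
step_arm(
  deltas=[
    [[0, 0, 0, 0, 0, 0, 60], [0, 0, 0, 0, 0, 0, 60], [0, 0, 0, 0, 0, 0, 60], [0, 0, 0, 0, 0, 0, 60], [0, 0, 0, 0, 0, 0, 60]],
  ],
)

```text
time: 5.37
tool_pos: [516.9, -0.6, 75.7]
orientation: [179.8, -0.0, 85.5]
ft_force: [0.6, -0.2, -0.1]
gripper_width: 0.596
gripper_force: 0.0
```

Run:
```python
from h import *
np.set_printoptions(precision=1,suppress=True)
s=r.state(); print(s['tool_pos'],s['orientation'],s['joint_vel'])
c=cam('wrist'); a=snapshot('wrist'); cv2.imwrite('pics/w2.png',a)
for d in regions_of('wrist','probe')[:1]:
    print(d['confidence'],d['extent'])
hsv=cv2.cvtColor(a,cv2.COLOR_BGR2HSV); m=((hsv[...,0]<15)&(hsv[...,1]>110)&(hsv[...,2]<140)).astype(np.uint8)
n,l,st,ce=cv2.connectedComponentsWithStats(m)
for i in range(1,n):
    if st[i,4]>60: print(st[i],ce[i],back('wrist',ce[i],40,c),back('wrist',[(st[i,0],st[i,1]+5),(st[i,0]+st[i,2],st[i,1]+st[i,3])],46,c))
plan((515,-1.5,10,85.4,5,60))
```

```text
[516.9  -0.6  75.7] [179.8  -0.   85.5] [ 0.2  0.   0.2 -0.1 -0.   0. ]
0.64 [315.0, 129.7, 21.7, 253.9]
[ 538  162   78   68 3893] [577.3 195.1] [[688.    8.4  40. ]] [[654.6  31.   46. ]
 [713.  -15.9  46. ]]
[306 232  17  23 154] [314.  243.5] [[512.5 -13.2  40. ]] [[508.   -5.   46. ]
 [518.3 -19.3  46. ]]
[[[0,0,0,-0.2,-0.3,13.1,60],[0,0,0.1,-0.2,-0.3,13.1,60],[0,0,-0,-0.1,-0.2,13.1,60],[0,0,0,-0.2,-0.3,13,60],[0,0,0,-0.2,-0.3,13.1,60]]]
max step 13.10496089273066 0.1
```

Call:
step_arm(
  deltas=[
    [[0, 0, 0, -0.2, -0.6, 13, 50], [0, 0, 0, -0.2, -0.6, 13, 50], [0, 0, 0, -0.2, -0.4, 13, 50], [0, 0, 0, -0.2, -0.4, 13, 50], [0, 0, 0, 0, 0, 13, 50]],
  ],
)

```text
time: 5.88
tool_pos: [513.9, -1.6, 9.4]
orientation: [179.9, -0.0, 85.5]
ft_force: [0.8, -0.2, -0.4]
gripper_width: 0.5
gripper_force: 0.0
```

Call:
step_arm(
  deltas=[
    [[0, 0, 0, 0, 0, 0, 40], [0, 0, 0, 0, 0, 0, 20], [0, 0, 0, 0, 0, 0, 0], [0, 0, 0, 0, 0, 0, 0], [0, 0, 0, 0, 0, 0, 0]],
  ],
  squeeze=70,
)

```text
time: 6.3
tool_pos: [514.1, -2.1, 10.2]
orientation: [179.9, 0.0, 85.5]
ft_force: [-0.0, -0.4, -1.4]
gripper_width: 0.152
gripper_force: 68.0
```

Call:
step_arm(
  deltas=[
    [[0, 0, 0, 0, 0, 0, 0], [0, 0, 0, 0, 0, 0, 0], [0, 0, 0, 0, 0, 0, 0], [0, 0, 0, 0, 0, -1, 0], [0, 0, 0, 0, 0, -1, 0]],
  ],
)

```text
time: 6.72
tool_pos: [513.0, -2.1, 11.2]
orientation: [-180.0, 0.0, 85.5]
ft_force: [0.4, 0.0, -1.6]
gripper_width: 0.156
gripper_force: 68.4
```

Call:
step_arm(
  deltas=[
    [[0, 0, -0.9, 0, 3, 0, 0], [0, 0, -0.9, 0, 3, 0, 0], [0, 0, 0, 8, 0, 0, 0], [0, 0, 0, 14, 0, 0, 0], [0, 0, 0, 18, 0, 0, 0]],
  ],
)

```text
time: 7.13
tool_pos: [521.3, 37.6, 11.1]
orientation: [-180.0, 0.0, 87.2]
ft_force: [0.9, -0.3, -0.6]
gripper_width: 0.159
gripper_force: 68.3
```

Run:
```python
from h import *
np.set_printoptions(precision=1,suppress=True)
s=r.state(); print(s['tool_pos'],s['orientation'])
c=cam('wrist'); a=snapshot('wrist'); cv2.imwrite('pics/w3.png',a)
K,R,t=c
y=np.radians(s['orientation'][2]-90); u=np.array([-np.sin(y),np.cos(y),0]); x=np.array([np.cos(y),np.sin(y),0]); o=np.array(s['tool_pos']); o[2]=2
pr=proj('wrist',[o+180*u-5*x+[0,0,12],o+180*u+41*x+[0,0,12],o+100*u+[0,0,4]],c); print(pr)
for p in pr: cv2.circle(a,tuple(int(v) for v in p.round()),1,(0,0,255),-1)
cv2.imwrite('pics/w3c.png',cv2.resize(a[0:200,200:460],(780,600),interpolation=cv2.INTER_CUBIC))
```

```text
[521.3  37.6  11.1] [-180.     0.    87.2]
[[ 305.2 -196.2]
 [ 434.6 -196. ]
 [ 319.1   56.2]]
```

View pics/w3c.png

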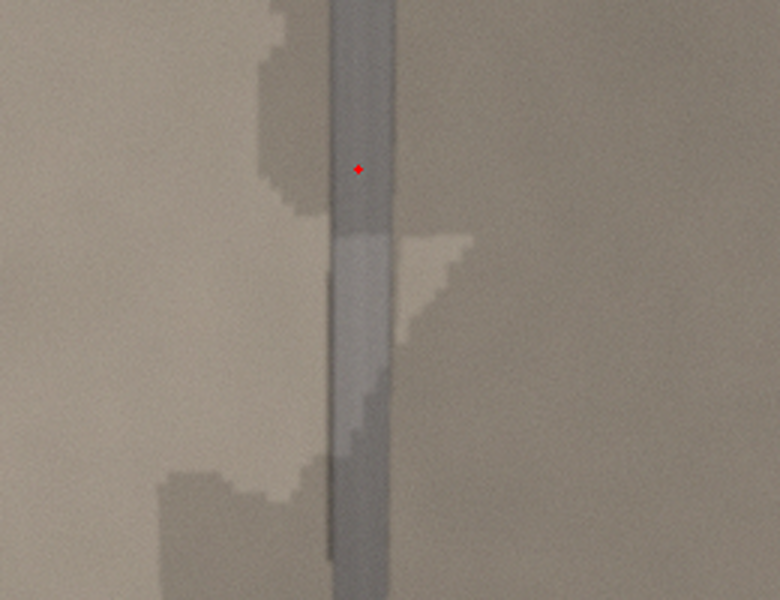

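Call:
step_arm(
  deltas=[
    [[0, 0, 0, 18, 0, 0, 0], [0, 0, 0, 18, 0, 0, 0], [0, 0, 0, 18, 0, 0, 0], [0, 0, 0, 18, 0, 0, 0], [0, 0, 0, 18, 0, 0, 0]],
  ],
)

```text
time: 7.6
tool_pos: [525.3, 128.5, 11.1]
orientation: [-180.0, -0.0, 87.3]
ft_force: [-0.7, -0.4, -1.6]
gripper_width: 0.154
gripper_force: 68.2
```

Call:
step_arm(
  deltas=[
    [[0, 0, 0, 18, 0, 0, 0], [0, 0, 0, 18, 0, 0, 0], [0, 0, 0, 14, 0, 0, 0], [0, 0, 0, 6, 0, 0, 0], [0, 0, 0, 0, 0, 0, 0]],
  ],
)

```text
time: 8.02
tool_pos: [528.2, 184.6, 11.2]
orientation: [180.0, -0.0, 87.4]
ft_force: [-0.7, -1.0, -0.8]
gripper_width: 0.156
gripper_force: 68.2
```

Run:
```python
from h import *
np.set_printoptions(precision=1,suppress=True)
s=r.state(); print(s['tool_pos'],s['orientation'],s['ft_force'])
a=snapshot('top'); b=snapshot('scene'); cv2.imwrite('pics/t4.png',a); cv2.imwrite('pics/s4.png',b)
for n,im in (('top',a),('scene',b)):
  c=cam(n); y=np.radians(s['orientation'][2]-90); u=np.array([-np.sin(y),np.cos(y),0]); x=np.array([np.cos(y),np.sin(y),0]); o=np.array(s['tool_pos']); o[2]=2
  pr=proj(n,[o+180*u-5*x+[0,0,12],o+180*u+41*x+[0,0,12],[603.5,340.8,11],[618.7,311.3,11]],c); print(n,pr)
A=cv2.resize(a[130:215,190:270],(400,425),interpolation=cv2.INTER_CUBIC);B=cv2.resize(b[185:270,185:265],(400,425),interpolation=cv2.INTER_CUBIC)
cv2.imwrite('pics/v4.png',np.hstack([A,B]))
```

```text
[528.2 184.6  11.2] [180.   -0.   87.4] [-0.7 -1.  -0.8]
top [[213.9 197.5]
 [215.3 180.8]
 [223.9 171.6]
 [234.8 166.1]]
scene [[219.7 248.9]
 [214.7 235.3]
 [218.9 225.5]
 [226.6 217.5]]
```

View pics/v4.png

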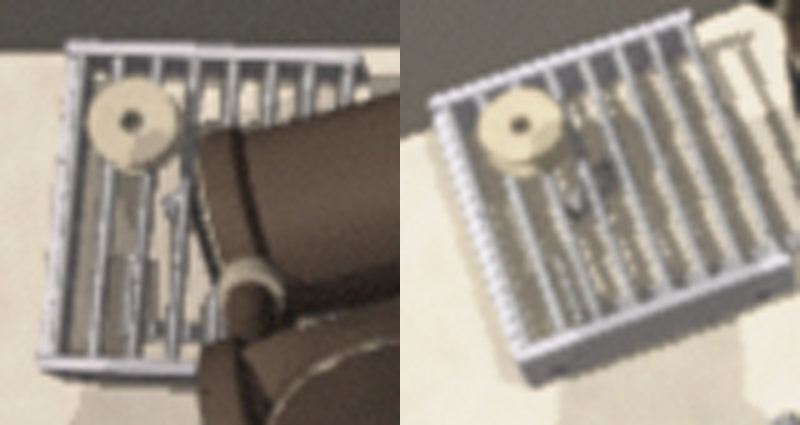

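Call:
step_arm(
  deltas=[
    [[0, 0, 0, 0, 8, 0, 0], [0, 0, 0, 0, 13, 0, 0], [0, 0, 0, 0, 13, 0, 0], [0, 0, 0, 0, 9, 0, 0], [0, 0, 0, 0, 4, 0, 0]],
  ],
)

```text
time: 8.53
tool_pos: [577.4, 180.1, 11.7]
orientation: [179.9, -0.0, 87.2]
ft_force: [-0.3, 0.3, -0.5]
gripper_width: 0.16
gripper_force: 68.2
```

Call:
step_arm(
  deltas=[
    [[0, 0, 0, 0, 0, 0, 0], [0, 0, 0, -3, 0, 0.5, 0], [0, 0, 0, -4, 0, 0.5, 0], [0, 0, 0, -5, 0, 0, 0], [0, 0, 0, -5, 0, 0, 0]],
  ],
)

```text
time: 8.95
tool_pos: [573.5, 163.6, 10.1]
orientation: [-180.0, 0.0, 87.3]
ft_force: [-0.2, 0.5, -1.4]
gripper_width: 0.154
gripper_force: 68.3
```

Call:
step_arm(
  deltas=[
    [[0, 0, 0, -5, 0, 0, 0], [0, 0, 0, -5, 0, 0, 0], [0, 0, 0, -5, 0, 0, 0], [0, 0, 0, -5, 0, 0, 0], [0, 0, 0, -5, 0, 0, 0]],
  ],
)

```text
time: 9.37
tool_pos: [573.0, 138.4, 10.3]
orientation: [-180.0, 0.0, 87.3]
ft_force: [0.5, 0.2, -1.4]
gripper_width: 0.157
gripper_force: 68.3
```

Run:
```python
from h import *
np.set_printoptions(precision=1,suppress=True)
s=r.state(); print(s['tool_pos'],s['orientation'],s['ft_force'])
b=snapshot('scene'); cv2.imwrite('pics/s5.png',b)
for d in regions_of('scene','tube'): print(d['confidence'],d['extent'],back('scene',d['extent'][:2],8))
c=cam('scene'); y=np.radians(s['orientation'][2]-90); u=np.array([-np.sin(y),np.cos(y),0]); x=np.array([np.cos(y),np.sin(y),0]); o=np.array(s['tool_pos']); o[2]=1
pr=proj('scene',[o+180*u-5*x+[0,0,12],o+180*u+41*x+[0,0,12]],c); print(pr)
B=cv2.resize(b[185:270,185:305],(800,567),interpolation=cv2.INTER_CUBIC)
cv2.imwrite('pics/v5.png',B)
```

```text
[573.  138.4  10.3] [-180.     0.    87.3] [ 0.5  0.2 -1.4]
0.45 [233.6, 219.6, 0.2, 6.0] [[604.9 295.4   8. ]]
[[229.4 229.7]
 [224.5 216.7]]
```

View pics/v5.png

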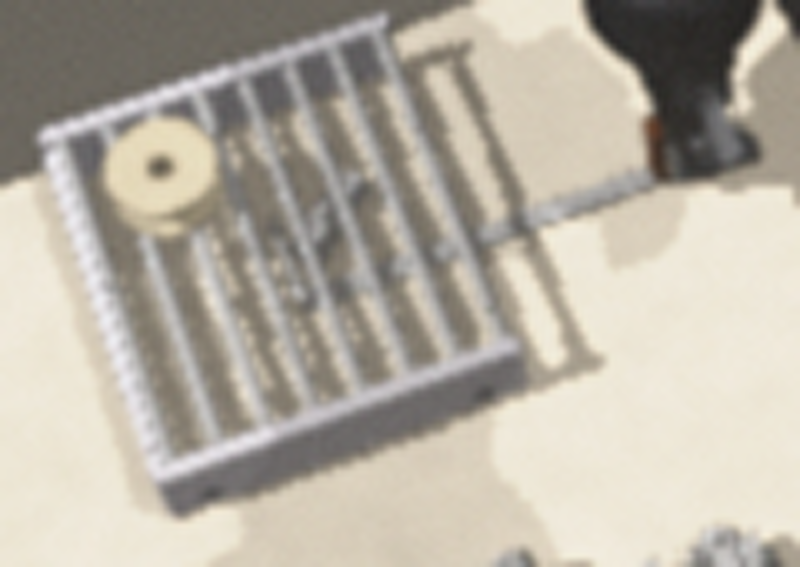

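Call:
step_arm(
  deltas=[
    [[0, 0, 0, -5, 0, 0, 0], [0, 0, 0, -5, 0, 0, 0], [0, 0, 0, -5, 0, 0, 0], [0, 0, 0, -5, 0, 0, 0], [0, 0, 0, -5, 0, 0, 0]],
  ],
)

```text
time: 9.88
tool_pos: [571.8, 113.6, 10.3]
orientation: [-180.0, 0.0, 87.3]
ft_force: [0.4, -0.4, -1.4]
gripper_width: 0.156
gripper_force: 68.1
```

Call:
step_arm(
  deltas=[
    [[0, 0, 0, -5, 0, 0, 0], [0, 0, 0, -5, 0, 0, 0], [0, 0, 0, -5, 0, 0, 0], [0, 0, 0, -5, 0, 0, 0], [0, 0, 0, -5, 0, 0, 0]],
  ],
)

```text
time: 10.3
tool_pos: [570.7, 88.6, 10.3]
orientation: [180.0, -0.0, 87.3]
ft_force: [0.7, 0.2, -1.7]
gripper_width: 0.152
gripper_force: 68.1
```

Run:
```python
from h import *
np.set_printoptions(precision=1,suppress=True)
s=r.state(); print(s['tool_pos'],s['orientation'],s['ft_force'])
y=np.radians(s['orientation'][2]-90); u=np.array([-np.sin(y),np.cos(y),0]); x=np.array([np.cos(y),np.sin(y),0]); o=np.array(s['tool_pos']); o[2]=1
print('foot',o+180*u-5*x,o+180*u+41*x)
for n in ('scene','top'):
  b=snapshot(n); cv2.imwrite(f'pics/{n}6.png',b); c=cam(n)
  for d in regions_of(n,'tube'):
    m=d['pixels'].astype(np.uint8)
    if m.sum()<4: continue
    rc=cv2.minAreaRect(cv2.findNonZero(m))
    print(n,d['confidence'],d['extent'],m.sum(),back(n,cv2.boxPoints(rc),10,c),back(n,rc[0],10,c))
```

```text
[570.7  88.6  10.3] [180.   -0.   87.3] [ 0.7  0.2 -1.7]
foot [574.3 268.6   1. ] [620.3 266.4   1. ]
scene 0.53 [247.5, 212.4, 1.2, 10.1] 28 [[633.1 255.1  10. ]
 [633.2 246.9  10. ]
 [599.7 248.2  10. ]
 [599.6 256.2  10. ]] [[616.3 251.6  10. ]]
top 0.62 [255.6, 166.2, 4.1, 14.3] 54 [[602.2 263.5  10. ]
 [641.8 259.9  10. ]
 [640.6 250.   10. ]
 [601.  253.5  10. ]] [[621.4 256.7  10. ]]
```

Call:
step_arm(
  deltas=[
    [[0, 0, 0, 3, 0, 0, 0], [0, 0, 0, 3, 0, 0, 0], [0, 0, 0, 0, 6, 0, 0], [0, 0, 0, 0, 7, 0, 0], [0, 0, 0, 0, 0, 0, 0]],
  ],
)

```text
time: 10.92
tool_pos: [586.7, 94.8, 10.9]
orientation: [179.8, -0.0, 87.3]
ft_force: [0.7, -0.1, -0.7]
gripper_width: 0.153
gripper_force: 68.2
```

Call:
step_arm(
  deltas=[
    [[0, 0, 0, -3, 0, 0, 0], [0, 0, 0, -4, 0, 0, 0], [0, 0, 0, -4, 0, 0, 0], [0, 0, 0, -4, 0, 0, 0], [0, 0, 0, -4, 0, 0, 0]],
  ],
)

```text
time: 11.33
tool_pos: [582.8, 74.9, 10.2]
orientation: [-180.0, 0.0, 87.2]
ft_force: [0.4, -0.6, -1.1]
gripper_width: 0.159
gripper_force: 68.2
```

Call:
step_arm(
  deltas=[
    [[0, 0, 0, -4, 0, 0, 0], [0, 0, 0, -4, 0, 0, 0], [0, 0, 0, -4, 0, 0, 0], [0, 0, 0, -4, 0, 0, 0], [0, 0, 0, -4, 0, 0, 0]],
  ],
)

```text
time: 11.75
tool_pos: [582.1, 55.1, 10.3]
orientation: [180.0, -0.0, 87.3]
ft_force: [-0.5, 0.4, -1.4]
gripper_width: 0.155
gripper_force: 68.2
```

```bash
cat > look.py <<'E'
from h import *
import sys
np.set_printoptions(precision=1,suppress=True)
s=r.state(); print(s['time'],s['tool_pos'],s['orientation'],s['ft_force'])
y=np.radians(s['orientation'][2]-90); u=np.array([-np.sin(y),np.cos(y),0]); x=np.array([np.cos(y),np.sin(y),0]); o=np.array(s['tool_pos']); o[2]=1
print('foot',o+180*u-5*x,o+180*u+41*x)
for n in sys.argv[2:]:
  c=cam(n); b=snapshot(n); cv2.imwrite(f'pics/{n}{sys.argv[1]}.png',b)
  for d in regions_of(n,'tube'):
    m=d['pixels'].astype(np.uint8)
    if m.sum()<4: continue
    rc=cv2.minAreaRect(cv2.findNonZero(m))
    print(n,d['confidence'],d['extent'],m.sum(),back(n,cv2.boxPoints(rc),10,c),back(n,rc[0],10,c))
E
python3 look.py 7 scene top
```

```text
11.75 [582.1  55.1  10.3] [180.   -0.   87.3] [-0.5  0.4 -1.4]
foot [585.7 235.1   1. ] [631.7 232.9   1. ]
scene 0.45 [256.0, 206.9, 5.4, 14.9] 62 [[640.5 226.8  10. ]
 [640.8 212.3  10. ]
 [596.3 214.4  10. ]
 [596.1 228.7  10. ]] [[618.3 220.6  10. ]]
scene 0.17 [271.5, 276.8, 63.3, 23.8] 724 [[452.9 339.2  10. ]
 [394.4 176.6  10. ]
 [338.3 197.1  10. ]
 [395.9 355.8  10. ]] [[395.2 267.6  10. ]]
top 0.46 [268.9, 166.2, 12.5, 15.7] 98 [[601.8 231.   10. ]
 [642.3 227.6  10. ]
 [640.2 209.4  10. ]
 [599.8 212.8  10. ]] [[621.  220.2  10. ]]
top 0.26 [282.7, 174.9, 41.4, 5.3] 127 [[587.1 234.2  10. ]
 [598.7 233.6  10. ]
 [590.8 138.   10. ]
 [579.2 138.7  10. ]] [[588.9 186.1  10. ]]
```

Call:
step_arm(
  deltas=[
    [[0, 0, 0, -4, 0, 0, 0], [0, 0, 0, -4, 0, 0, 0], [0, 0, 0, -4, 0, 0, 0], [0, 0, 0, -4, 0, 0, 0], [0, 0, 0, -4, 0, 0, 0]],
  ],
)

```text
time: 12.37
tool_pos: [581.2, 35.2, 10.3]
orientation: [180.0, -0.0, 87.3]
ft_force: [-0.2, -0.0, -0.6]
gripper_width: 0.151
gripper_force: 68.2
```

Call:
step_arm(
  deltas=[
    [[0, 0, 0, -4, 0, 0, 0], [0, 0, 0, -4, 0, 0, 0], [0, 0, 0, -4, 0, 0, 0], [0, 0, 0, -2, 0, 0, 0], [0, 0, 0, 0, 0, 0, 0]],
  ],
)

```text
time: 12.78
tool_pos: [580.5, 21.0, 10.3]
orientation: [-180.0, 0.0, 87.2]
ft_force: [0.4, 0.2, -0.8]
gripper_width: 0.153
gripper_force: 68.2
```

Call:
step_arm(
  deltas=[
    [[0, 0, 0, 3, 0, 0, 0], [0, 0, 0, 5, 0, 0, 0], [0, 0, 0, 0, 0, -10, 0], [0, 0, 0, 0, 0, -20, 0], [0, 0, 0, 0, 0, -20, 0]],
  ],
)

```text
time: 13.2
tool_pos: [579.8, 30.2, 60.4]
orientation: [-179.9, 0.0, 87.3]
ft_force: [1.3, 0.1, -1.3]
gripper_width: 0.155
gripper_force: 68.2
```

```bash
python3 look.py 8 scene top; python3 -c "
from h import *
plan((490,-40,55,87.3,6),(490,-40,11.5,87.3,4),fing=0)"
```

```text
13.2 [579.8  30.2  60.4] [-179.9    0.    87.3] [ 1.3  0.1 -1.3]
foot [583.2 210.2   1. ] [629.2 208.    1. ]
scene 0.51 [266.1, 204.6, 7.9, 12.7] 46 [[638.4 193.8  10. ]
 [639.7 178.9  10. ]
 [592.2 179.2  10. ]
 [591.  193.9  10. ]] [[615.1 186.5  10. ]]
scene 0.18 [288.1, 191.9, 62.0, 29.1] 257 [[655.  201.3  10. ]
 [633.1  11.   10. ]
 [585.   21.7  10. ]
 [607.6 208.7  10. ]] [[620.1 111.8  10. ]]
top 0.46 [279.6, 165.4, 6.1, 9.4] 49 [[637.5 193.4  10. ]
 [637.3 179.6  10. ]
 [611.9 179.5  10. ]
 [612.1 193.1  10. ]] [[624.7 186.4  10. ]]
[[[0,0,-0,-12.4,-14.7,1,0],[0,0,-0,-12.3,-14.7,1.1,0],[0,0,-0,-12.4,-14.7,1,0],[0,0,-0,-12.3,-14.7,1.1,0],[0,0,-0,-12.4,-14.7,1,0]]]
[[[0,0,-0,-12.3,-14.7,1,0],[0,0,-0,-0,-0,10.9,0],[0,0,-0,-0,-0,10.9,0],[0,0,-0,-0,-0,10.8,0],[0,0,-0,-0,-0,10.9,0]]]
max step 19.25746608461248 0.0
```

Call:
step_arm(
  deltas=[
    [[0, 0, 0, -12, -15, 1, 0], [0, 0, 0, -12, -15, 1, 0], [0, 0, 0, -13, -15, 1, 0], [0, 0, 0, -12, -15, 1, 0], [0, 0, 0, -13, -15, 1, 0]],
  ],
)

```text
time: 13.82
tool_pos: [500.8, -28.8, 53.8]
orientation: [-179.8, -0.0, 87.3]
ft_force: [0.7, 0.0, -1.4]
gripper_width: 0.153
gripper_force: 68.3
```

Call:
step_arm(
  deltas=[
    [[0, 0, 0, -12, -14, 1, 0], [0, 0, 0, 0, 0, 12, 0], [0, 0, 0, 0, 0, 12, 0], [0, 0, 0, 0, 0, 10, 0], [0, 0, 0, 0, 0, 6, 0]],
  ],
)

```text
time: 14.23
tool_pos: [486.6, -39.8, 12.3]
orientation: [-179.8, -0.0, 87.3]
ft_force: [-0.5, 0.3, -1.4]
gripper_width: 0.154
gripper_force: 68.3
```

Call:
step_arm(
  deltas=[
    [[0, 0, 0, 0, 0, 2, 0], [0, 0, 0, 0, 0, 1, 0], [0, 0, 0, 0, 0, 1, 0], [0, 0, 0, 0, 0, 0, 0], [0, 0, 0, 0, 0, 0, 0]],
  ],
)

```text
time: 14.65
tool_pos: [489.0, -40.1, 10.7]
orientation: [179.9, 0.0, 87.3]
ft_force: [0.2, -1.0, -0.6]
gripper_width: 0.153
gripper_force: 68.3
```

Call:
step_arm(
  deltas=[
    [[0, 0, 0, 0, 0, 0.5, 0], [0, 0, 0, 0, 0, 0, 40], [0, 0, 0, 0, 0, 0, 40], [0, 0, 0, 0, 0, 0, 40], [0, 0, 0, 0, 0, 0, 40]],
  ],
)

```text
time: 15.07
tool_pos: [488.7, -40.1, 10.1]
orientation: [180.0, 0.0, 87.3]
ft_force: [-0.4, -0.9, 0.9]
gripper_width: 0.397
gripper_force: 0.0
```

Call:
step_arm(
  deltas=[
    [[0, 0, 0, 0, 0, -10, 40], [0, 0, 0, 0, 0, -25, 60], [0, 0, 0, 0, 0, -30, 80], [0, 0, 0, 25, 9, -25, 100], [0, 0, 0, 25, 9, -25, 100]],
  ],
)

```text
time: 15.48
tool_pos: [508.8, 8.7, 126.9]
orientation: [180.0, 0.0, 87.1]
ft_force: [0.7, -0.1, -0.1]
gripper_width: 0.941
gripper_force: 0.0
```

Call:
step_arm(
  deltas=[
    [[0, 0, 0, 29, 9, -27, 100], [0, 0, 0, 29, 9, -27, 100], [0, 0, 0, 29, 9, -27, 100], [0, 0, 0, 29, 9, -27, 100], [0, 0, 0, 29, 9, -27, 100]],
  ],
)

```text
time: 15.9
tool_pos: [560.6, 153.1, 262.2]
orientation: [179.9, -0.0, 87.3]
ft_force: [0.6, 0.1, -0.6]
gripper_width: 0.997
gripper_force: 0.0
```

Call:
step_arm(
  deltas=[
    [[0, 0, 0, 0, 0, 0, 100], [0, 0, 0, 0, 0, 0, 100], [0, 0, 0, 0, 0, 0, 100], [0, 0, 0, 0, 0, 0, 100], [0, 0, 0, 0, 0, 0, 100]],
  ],
)

```text
time: 16.32
tool_pos: [559.2, 150.4, 258.0]
orientation: [-179.8, 0.1, 87.2]
ft_force: [0.4, -0.0, -0.7]
gripper_width: 1.004
gripper_force: 0.0
```

```bash
python3 look.py 9 wrist
python3 - <<'E'
from h import *
import pickle
pickle.dump(cam('wrist'),open('c9.pkl','wb'))
a=cv2.imread('pics/wrist9.png'); cv2.imwrite('pics/v9.png',cv2.resize(a[0:285,180:460],(590,600),interpolation=cv2.INTER_CUBIC))
E
```

```text
16.3167 [559.2 150.4 258. ] [-179.8    0.1   87.2] [ 0.4 -0.  -0.7]
foot [563.1 330.4   1. ] [609.  328.2   1. ]
wrist 0.93 [360.9, 138.2, 31.1, 12.8] 427 [[596.  195.9  10. ]
 [640.4 195.4  10. ]
 [641.4 177.2  10. ]
 [596.3 177.6  10. ]] [[618.5 186.6  10. ]]
```

View pics/v9.png

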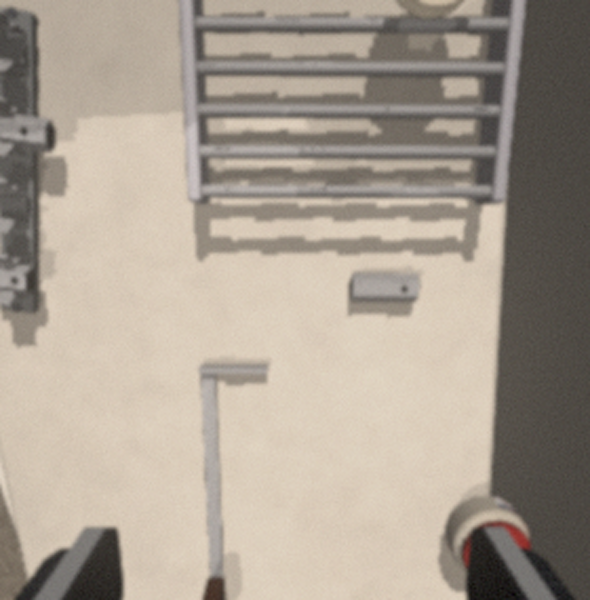

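Run:
```python
from h import *
plan((618.5,186.6,40,87.3,8,65),(618.5,186.6,6,87.3,3,65),(618.5,186.6,0,87.3,2,65))
import pickle
np.set_printoptions(precision=1,suppress=True)
# rail: use w1 picture for pose of the spanners / clip
c=pickle.load(open('c1.pkl','rb')); P=lambda *l:[(160+u/2.5,v/2.5) for u,v in l]
print(back('wrist',P((140,318),(128,463)),30,c))
```

```text
[[[0,0,-0,4.9,7.1,27.3,65],[0,0,-0,4.8,7.1,27.3,65],[0,0,-0,4.9,7.1,27.3,65],[0,0,-0.1,4.8,7.1,27.3,65],[0,0,0,4.9,7.2,27.3,65]]]
[[[0,0,0,4.8,7.1,27.3,65],[0,0,-0,4.9,7.1,27.3,65],[0,0,-0,4.8,7.1,27.3,65],[0,0,-0,0,0,11.3,65],[0,0,-0,0,0,11.4,65]]]
[[[0,0,-0,0,0,11.3,65],[0,0,-0,0,0,3,65],[0,0,-0,0,0,3,65],[0,0,0,0,0,0,65],[0,0,0,0,0,0,65]]]
max step 28.655540476494245 0.1
[[400.9 290.9  30. ]
 [384.8 203.9  30. ]]
```

Call:
step_arm(
  deltas=[
    [[0, 0, 0, 4.9, 7.1, 27, 65], [0, 0, 0, 4.9, 7.1, 27, 65], [0, 0, 0, 4.9, 7.1, 27, 65], [0, 0, 0, 4.8, 7.1, 27, 65], [0, 0, 0, 4.8, 7.1, 27, 65]],
  ],
)

```text
time: 16.83
tool_pos: [597.2, 173.6, 123.0]
orientation: [-180.0, 0.0, 87.2]
ft_force: [-0.2, -0.5, -0.1]
gripper_width: 0.652
gripper_force: 0.0
```

Call:
step_arm(
  deltas=[
    [[0, 0, 0, 4.9, 7.1, 27, 65], [0, 0, 0, 4.9, 7.1, 27, 65], [0, 0, 0, 4.8, 7.1, 24, 65], [0, 0, 0, 0, 0, 0, 65], [0, 0, 0, 0, 0, 0, 65]],
  ],
)

```text
time: 17.25
tool_pos: [617.3, 186.8, 44.3]
orientation: [-179.7, 0.1, 87.2]
ft_force: [-0.0, -0.6, -0.6]
gripper_width: 0.646
gripper_force: 0.0
```

```bash
python3 look.py 10 wrist
```

```text
17.25 [617.3 186.8  44.3] [-179.7    0.1   87.2] [-0.  -0.6 -0.6]
foot [621.  366.9   1. ] [666.9 364.7   1. ]
wrist 0.69 [318.8, 227.2, 61.5, 23.7] 1512 [[597.6 197.9  10. ]
 [639.4 196.1  10. ]
 [639.2 178.5  10. ]
 [596.2 180.4  10. ]] [[618.1 188.4  10. ]]
```

Call:
step_arm(
  deltas=[
    [[0, 0, 0, 0.5, 0.5, 12, 65], [0, 0, 0, 0.5, 0, 12, 65], [0, 0, 0, 0, 0, 12, 65], [0, 0, 0, 0, 0, 5, 65], [0, 0, 0, 0, 0, 2, 65]],
  ],
)

```text
time: 17.77
tool_pos: [618.0, 188.4, 1.7]
orientation: [-179.8, 0.1, 87.3]
ft_force: [-0.7, 0.3, -0.6]
gripper_width: 0.645
gripper_force: 0.0
```

Call:
step_arm(
  deltas=[
    [[0, 0, 0, 0, 0, 0, 55], [0, 0, 0, 0, 0, 0, 50], [0, 0, 0, 0, 0, 0, 40], [0, 0, 0, 0, 0, 0, 40], [0, 0, 0, 0, 0, 0, 40]],
  ],
  squeeze=60,
)

```text
time: 18.18
tool_pos: [620.3, 188.9, 4.3]
orientation: [179.9, -0.0, 87.3]
ft_force: [-0.5, 0.1, 0.6]
gripper_width: 0.471
gripper_force: 60.4
```

Call:
step_arm(
  deltas=[
    [[0, 0, 0, 0, 0, 0, 40], [0, 0, 0, 0, 0, -5, 40], [0, 0, 0, 0, 0, -15, 40], [0, 0, 0, 0, 0, -20, 40], [0, 0, 0, 0, 0, -20, 40]],
  ],
)

```text
time: 18.6
tool_pos: [619.5, 188.7, 64.9]
orientation: [-180.0, 0.0, 87.3]
ft_force: [1.1, -0.1, 0.2]
gripper_width: 0.472
gripper_force: 60.5
```

```bash
python3 look.py 11 wrist
python3 - <<'E'
from h import *
s=r.state();print(s['qpos'],s['gripper_width'],s['gripper_force'])
c=cam('wrist');t=np.array(s['tool_pos'])
print(c[1]@t+c[2], proj('wrist',t,c))
for h in (-19,0): print(h,proj('wrist',[t+[0,0,-h]],c))
plan((430,262,190,87.3,10,40))
E
```

```text
18.6 [619.5 188.7  64.9] [-180.     0.    87.3] [ 1.1 -0.1  0.2]
foot [623.1 368.7   1. ] [669.  366.5   1. ]
wrist 0.91 [318.4, 259.0, 75.5, 33.4] 2305 [[589.1 167.8  10. ]
 [648.2 165.1  10. ]
 [648.1 138.6  10. ]
 [586.8 141.4  10. ]] [[618.1 153.5  10. ]]
[1.30937881e+01 3.06792087e+01 9.57707508e+01 2.96734455e-03
 5.29953251e+01 1.58326406e+01] 0.4689042404788924 60.56779867038131
[ -0.207436    30.35041124 158.71327751] [[319.02498999 252.02110658]]
-19 [[319.32768562 270.63819594]]
0 [[319.02498999 252.02110658]]
[[[0,0,-0,6.3,-19.7,-12.1,40],[0,0,-0,6.3,-19.7,-12,40],[0,0,-0,6.3,-19.7,-12.1,40],[0,0,-0,6.2,-19.7,-12.1,40],[0,0,-0,6.3,-19.8,-12,40]]]
[[[0,0,-0,6.3,-19.7,-12.1,40],[0,0,-0,6.3,-19.7,-12.1,40],[0,0,-0,6.3,-19.7,-12,40],[0,0,-0,6.3,-19.7,-12.1,40],[0,0,-0,6.3,-19.7,-12.1,40]]]
max step 23.99437434066577 0.0
```

Call:
step_arm(
  deltas=[
    [[0, 0, 0, 2, -24, -15, 40], [0, 0, 0, 2, -24, -15, 40], [0, 0, 0, 2, -24, -15, 40], [0, 0, 0, 2, -24, -15, 40], [0, 0, 0, 2, -24, -15, 40]],
  ],
)

```text
time: 19.12
tool_pos: [498.9, 204.4, 139.1]
orientation: [-180.0, 0.0, 87.2]
ft_force: [-0.1, 1.7, -0.0]
gripper_width: 0.467
gripper_force: 60.8
```

Call:
step_arm(
  deltas=[
    [[0, 0, 0, 2, -24, -15, 40], [0, 0, 0, 2, -24, -15, 40], [0, 0, 0, 2, -23, -15, 40], [0, 0, 0, 0, 0, 0, 40], [0, 0, 0, 0, 0, 0, 40]],
  ],
)

```text
time: 19.53
tool_pos: [429.6, 214.3, 184.8]
orientation: [179.9, -0.1, 87.3]
ft_force: [0.4, 0.2, -1.2]
gripper_width: 0.468
gripper_force: 60.8
```

Call:
step_arm(
  deltas=[
    [[0, 0, 0, 0, 0, 0, 40], [0, 0, 0, 0, 0, 0, 40], [0, 0, 0, 0, 0, 0, 40], [0, 0, 0, 0, 0, 0, 40], [0, 0, 0, 0, 0, 0, 40]],
  ],
)

```text
time: 19.95
tool_pos: [430.0, 213.6, 183.1]
orientation: [-179.9, 0.0, 87.2]
ft_force: [-0.7, 0.4, -0.7]
gripper_width: 0.471
gripper_force: 60.8
```

Run:
```python
from h import *
import pickle
np.set_printoptions(precision=1,suppress=True)
s=r.state(); print(s['time'],s['tool_pos'],s['orientation'])
c=cam('wrist'); a=snapshot('wrist'); pickle.dump(c,open('c12.pkl','wb')); cv2.imwrite('pics/w12.png',a)
for d in regions_of('wrist','rail')[:1]: e=d['extent']; print(d['confidence'],e)
x0,x1,y0,y1=[int(v) for v in (e[0]-e[2]/2-15,e[0]+e[2]/2+15,max(0,e[1]-e[3]/2-15),e[1]+e[3]/2+15)]; x0=max(0,x0)
f=min(800/(x1-x0),600/(y1-y0)); print(x0,y0,f)
cv2.imwrite('pics/v12.png',cv2.resize(a[y0:y1,x0:x1],None,fx=f,fy=f,interpolation=cv2.INTER_CUBIC))
```

```text
19.95 [430.  213.6 183.1] [-179.9    0.    87.2]
0.81 [283.9, 125.9, 59.4, 164.0]
239 28 3.0927835051546393
```

View pics/v12.png

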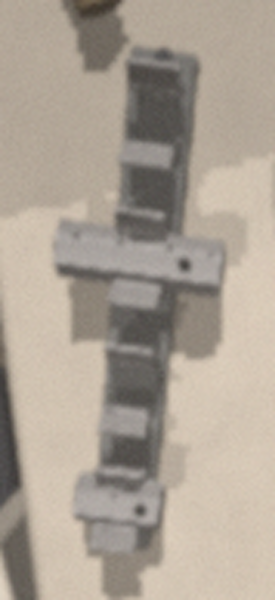

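Run:
```python
from h import *
import pickle
np.set_printoptions(precision=1,suppress=True)
c=pickle.load(open('c12.pkl','rb')); P=lambda *l:[(239+u/3.0928,28+v/3.0928) for u,v in l]
b=lambda z,*l: back('wrist',P(*l),z,c)
L=b(23,(55,222),(58,275),(225,240),(220,290)); S=b(23,(76,478),(74,515),(162,485),(158,525))
print(L,L.mean(0),'\n',S,S.mean(0)); d=L.mean(0)-S.mean(0); print('dist',np.linalg.norm(d),'yaw',np.degrees(np.arctan2(-d[0],d[1])),'gap',(L.mean(0)+S.mean(0))/2)
for n,l in (('L',L),('S',S)):
    e=(l[2:].mean(0)-l[:2].mean(0)); print(n,'len',np.linalg.norm(e),'yaw',np.degrees(np.arctan2(e[1],e[0])))
print('leaf tips gap',b(36,(130,346),(124,412)),'rail ends/edges z9',b(9,(163,52),(198,65),(155,470),(175,300)))
# top-camera check
c2=cam('top'); q=lambda u,v:(180+u*.3,125+v*.3)
t=back('top',[q(203,405),q(313,422)],28,c2); print('top',t,t.mean(0))
```

```text
[[371.  300.5  23. ]
 [370.1 283.9  23. ]
 [426.  292.3  23. ]
 [423.5 276.6  23. ]] [397.6 288.3  23. ] 
 [[368.6 214.4  23. ]
 [366.4 200.7  23. ]
 [398.9 210.4  23. ]
 [396.3 195.5  23. ]] [382.6 205.3  23. ]
dist 84.39945309782637 yaw -10.298378760785722 gap [390.1 246.8  23. ]
L len 54.71912528720241 yaw -8.153184477667534
S len 30.509437746227757 yaw -8.679309545910124
leaf tips gap [[393.7 261.   36. ]
 [389.8 239.6  36. ]] rail ends/edges z9 [[408.9 350.9   9. ]
 [419.9 346.6   9. ]
 [395.2 212.5   9. ]
 [407.1 273.3   9. ]]
top [[399.1 285.8  28. ]
 [385.  199.9  28. ]] [392.1 242.9  28. ]
```

Run:
```python
from h import *
np.set_printoptions(precision=1,suppress=True)
s=r.state(); t=np.array(s['tool_pos']); print(t)
c=cam('wrist'); snapshot('wrist')
d=regions_of('wrist','tube')[0]; m=d['pixels'].astype(np.uint8); rc=cv2.minAreaRect(cv2.findNonZero(m)); print(d['confidence'],rc)
for h in (3,5,7): print(h,back('wrist',rc[0],t[2]+h,c)-t)
plan((390.1,248,60,80.3,8,40))
```

```text
[429.9 213.7 183.3]
0.86 ((319.4028015136719, 257.8756103515625), (75.31474304199219, 31.814367294311523), 1.2730300426483154)
3 [[ 0.1 -2.   3. ]]
5 [[ 0.2 -0.8  5. ]]
7 [[0.3 0.3 7. ]]
[[[0,0,0.9,4,-5.2,15.4,40],[0,0,0.8,4,-5.2,15.5,40],[0,0,0.9,3.9,-5.3,15.4,40],[0,0,0.9,3.7,-5.4,15.5,40],[0,0,0.8,3.7,-5.4,15.4,40]]]
[[[0,0,0.9,3.7,-5.4,15.5,40],[0,0,0.9,3.5,-5.6,15.4,40],[0,0,0.8,3.5,-5.5,15.4,40],[0,0,0,0,0,0,40],[0,0,0,0,0,0,40]]]
max step 16.831220989577673 0.9
```

Call:
step_arm(
  deltas=[
    [[0, 0, 0.9, 4, -5.2, 15.4, 40], [0, 0, 0.9, 4, -5.2, 15.4, 40], [0, 0, 0.9, 4, -5.3, 15.4, 40], [0, 0, 0.9, 3.7, -5.4, 15.4, 40], [0, 0, 0.9, 3.7, -5.4, 15.4, 40]],
  ],
)

```text
time: 20.57
tool_pos: [404.9, 235.6, 106.3]
orientation: [180.0, -0.0, 82.7]
ft_force: [0.2, -0.5, -0.6]
gripper_width: 0.472
gripper_force: 60.8
```

Call:
step_arm(
  deltas=[
    [[0, 0, 0.8, 3.7, -5.4, 15.4, 40], [0, 0, 0.8, 3.5, -5.5, 15.4, 40], [0, 0, 0.8, 3.5, -5.5, 15.4, 40], [0, 0, 0, 0, 0, 0, 40], [0, 0, 0, 0, 0, 0, 40]],
  ],
)

```text
time: 20.98
tool_pos: [389.4, 247.9, 59.9]
orientation: [-179.9, 0.1, 80.4]
ft_force: [0.8, 0.3, -1.0]
gripper_width: 0.467
gripper_force: 60.8
```

Call:
step_arm(
  deltas=[
    [[0, 0, 0, 0, 0, 0, 40], [0, 0, 0, 0, 0, 0, 40], [0, 0, 0, 0, 0, 0, 40], [0, 0, 0, 0, 0, 0, 40], [0, 0, 0, 0, 0, 0, 40]],
  ],
)

```text
time: 21.4
tool_pos: [390.8, 248.3, 61.2]
orientation: [179.9, -0.0, 80.3]
ft_force: [0.1, -0.2, -0.5]
gripper_width: 0.474
gripper_force: 60.8
```

Run:
```python
from h import *
np.set_printoptions(precision=1,suppress=True)
s=r.state(); t=np.array(s['tool_pos']); print(t,s['orientation'])
n='top'; a=snapshot(n); c=cam(n)
for d in regions_of(n,'tube')[:2]:print(n,d['confidence'],d['extent'],back(n,d['extent'][:2],t[2]+4,c))
```

```text
[390.8 248.3  61.2] [179.9  -0.   80.3]
```

Call:
step_arm(
  deltas=[
    [[0, 0, 0, 0, -0.5, 5, 40], [0, 0, 0, 0, 0, 5, 40], [0, 0, 0, 0, 0, 4, 40], [0, 0, 0, 0, 0, 3, 40], [0, 0, 0, 0, 0, 2, 40]],
  ],
)

```text
time: 21.92
tool_pos: [389.2, 248.1, 40.7]
orientation: [-179.9, 0.0, 80.4]
ft_force: [0.6, 0.1, -0.9]
gripper_width: 0.466
gripper_force: 60.8
```

Call:
step_arm(
  deltas=[
    [[0, 0, 0, 0, 0, 2, 40], [0, 0, 0, 0, 0, 2, 40], [0, 0, 0, 0, 0, 2, 40], [0, 0, 0, 0, 0, 1, 40], [0, 0, 0, 0, 0, 1, 40]],
  ],
)

```text
time: 22.33
tool_pos: [389.7, 248.4, 33.5]
orientation: [180.0, -0.0, 80.4]
ft_force: [-1.0, -0.2, -0.7]
gripper_width: 0.471
gripper_force: 60.8
```

Call:
step_arm(
  deltas=[
    [[0, 0, 0, 0, 0, 1, 40], [0, 0, 0, 0, 0, 1, 40], [0, 0, 0, 0, 0, 1, 40], [0, 0, 0, 0, 0, 1, 40], [0, 0, 0, 0, 0, 1, 40]],
  ],
)

```text
time: 22.75
tool_pos: [390.0, 248.6, 28.7]
orientation: [180.0, -0.0, 80.3]
ft_force: [0.0, 1.1, 0.5]
gripper_width: 0.469
gripper_force: 60.9
```

Call:
step_arm(
  deltas=[
    [[0, 0, 0, 0, 0, 1, 40], [0, 0, 0, 0, 0, 1, 40], [0, 0, 0, 0, 0, 1, 40], [0, 0, 0, 0, 0, 1, 40], [0, 0, 0, 0, 0, 1, 40]],
  ],
)

```text
time: 23.17
tool_pos: [390.7, 248.8, 24.2]
orientation: [179.9, -0.1, 80.4]
ft_force: [0.9, 1.7, 1.7]
gripper_width: 0.47
gripper_force: 61.0
```

Call:
step_arm(
  deltas=[
    [[0, 0, 0, 0, 0, 1, 40], [0, 0, 0, 0, 0, 1, 40], [0, 0, 0, 0, 0, 1, 40], [0, 0, 0, 0, 0, 1, 40], [0, 0, 0, 0, 0, 0, 40]],
  ],
)

```text
time: 23.58
tool_pos: [389.1, 248.0, 19.1]
orientation: [-179.9, 0.0, 80.4]
ft_force: [-0.2, 0.3, -2.1]
gripper_width: 0.467
gripper_force: 60.7
```

Call:
step_arm(
  deltas=[
    [[0, 0, 0, 0, 0, 0.7, 40], [0, 0, 0, 0, 0, 0.7, 40], [0, 0, 0, 0, 0, 0, 40], [0, 0, 0, 0, 0, 0, 40], [0, 0, 0, 0, 0, 0, 40]],
  ],
)

```text
time: 24.0
tool_pos: [389.2, 248.0, 19.0]
orientation: [-179.9, 0.1, 80.4]
ft_force: [-3.1, 0.3, 9.7]
gripper_width: 0.47
gripper_force: 61.9
```

Call:
step_arm(
  deltas=[
    [[0, 0, 0, 0, 0, 0.7, 40], [0, 0, 0, 0, 0, 0.7, 40], [0, 0, 0, 0, 0, 0, 40], [0, 0, 0, 0, 0, 0, 40], [0, 0, 0, 0, 0, 0, 40]],
  ],
)

```text
time: 24.42
tool_pos: [389.3, 248.1, 18.9]
orientation: [-179.9, 0.1, 80.4]
ft_force: [-6.1, -3.2, 20.0]
gripper_width: 0.468
gripper_force: 63.1
```

Call:
step_arm(
  deltas=[
    [[0, 0, 0, 0, 0, -1, 40], [0, 0, 0, 0, 0, -0.4, 40], [0, 0, 0, 0, 0, 0, 60], [0, 0, 0, 0, 0, 0, 70], [0, 0, 0, 0, 0, 0, 70]],
  ],
)

```text
time: 24.83
tool_pos: [389.4, 248.0, 17.9]
orientation: [-180.0, 0.0, 80.4]
ft_force: [-0.2, -0.5, -0.3]
gripper_width: 0.705
gripper_force: 0.0
```

Call:
step_arm(
  deltas=[
    [[0, 0, 0, 0, 0, 0, 70], [0, 0, 0, 0, 0, -10, 70], [0, 0, 0, 0, 0, -25, 70], [0, 0, 0, -15, 5, -35, 70], [0, 0, 0, -15, 5, -35, 70]],
  ],
)

```text
time: 25.25
tool_pos: [393.5, 216.7, 123.9]
orientation: [-179.9, 0.1, 80.5]
ft_force: [0.5, -0.1, 1.4]
gripper_width: 0.703
gripper_force: 0.0
```

Call:
step_arm(
  deltas=[
    [[0, 0, 0, 0, 0, -30, 70], [0, 0, 0, 0, 0, -30, 70], [0, 0, 0, 0, 0, 0, 70], [0, 0, 0, 0, 0, 0, 70], [0, 0, 0, 0, 0, 0, 70]],
  ],
)

```text
time: 25.67
tool_pos: [394.0, 216.8, 183.0]
orientation: [-180.0, 0.0, 80.4]
ft_force: [0.0, 0.3, -0.3]
gripper_width: 0.702
gripper_force: 0.0
```

Run:
```python
from h import *
np.set_printoptions(precision=1,suppress=True)
s=r.state(); t=np.array(s['tool_pos']); print(s['time'],t,s['orientation'],s['ft_force'])
for n in ('wrist','top','scene'):
  c=cam(n); a=snapshot(n); cv2.imwrite(f'pics/{n}13.png',a)
  for q,z in (('tube',23),('probe',4)):
   for d in regions_of(n,q)[:4]:
    m=d['pixels'].astype(np.uint8)
    if m.sum()<4: continue
    rc=cv2.minAreaRect(cv2.findNonZero(m)); b=back(n,cv2.boxPoints(rc),z,c)
    print(n,q,round(d['confidence'],2),m.sum(),back(n,rc[0],z,c),'\n',b if n=='wrist' else '')
```

```text
25.6667 [394.  216.8 183. ] [-180.     0.    80.4] [ 0.   0.3 -0.3]
wrist tube 0.95 628 [[389.1 246.4  23. ]] 
 [[369.7 258.3  23. ]
 [411.4 251.2  23. ]
 [408.8 234.3  23. ]
 [366.3 241.5  23. ]]
wrist tube 0.71 1028 [[657.6 336.5  23. ]] 
 [[626.5 350.1  23. ]
 [686.8 339.9  23. ]
 [689.3 322.5  23. ]
 [627.8 332.9  23. ]]
wrist probe 0.7 631 [[387.9 243.5   4. ]] 
 [[367.3 256.1   4. ]
 [411.7 248.6   4. ]
 [408.9 230.6   4. ]
 [363.7 238.2   4. ]]
wrist probe 0.55 676 [[500.5  35.1   4. ]] 
 [[ 450.5  -89.5    4. ]
 [ 496.1  152.     4. ]
 [ 541.7  137.9    4. ]
 [ 505.8 -108.4    4. ]]
top tube 0.71 99 [[385.4 193.8  23. ]] 
 
top probe 0.6 151 [[495.1  28.3   4. ]] 
 
scene tube 0.68 696 [[389.1 268.3  23. ]] 
 
scene tube 0.5 98 [[388.  245.9  23. ]] 
 
scene probe 0.5 93 [[492.1  78.9   4. ]]
```

```bash
python3 -c "
from plant import job
print(job.hand_in())"
```

```text
the job is handed in; nothing more can be done
None
```

I hooked the spanner out with the probe and pressed it into the gap clip until it hit a hard stop; the last pictures put it within about 1 mm of the clip's centre. The probe was set down on the counter clear of the rack, and I handed the job in at about 26 s; no verdict came back, and I didn't re-measure the pot, oil can or spool, or how flat the probe lies.

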